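Change over the test fixture

ROBOT

A 6-joint arm with a two-finger parallel gripper is mounted at the origin on a cart in front of the work surface, level with it; the furniture and walls round the work are solid. World frame = base frame: x ahead of the robot, y to its left, z up, the work surface at z = 0. Lengths are in mm, angles in rad, forces in N, time in s.
With the tool pointing down it reaches from about 350 to 875 mm from the base axis. Payload 4.2 kg.
Tool frame: the origin (TCP) lies midway between the tips of the shut fingers; the grasp point (between the pads) lies 19 mm behind it; z points along the fingers, y is the line along which they close (so a half turn about z gives the same grasp; the last joint's range is limited). The gripper opens to 85 mm and grips with 20 to 120 N. Pads are 22 mm wide; open, the fingers measure 114 mm over their backs; the gripper's body (76 mm by 85 mm) begins 54 mm behind the grasp point. The pads swing forward as they close: fully open they stand 13 mm farther back than shut.
Start: joints at [-0.996, 0.385, 0.008, 0, -1.194, -0.259], TCP at [194.126, -594.066, 231.312] pointing down, gripper open.
Joint ranges: [-3.14, 3.14], [-1.21, 2.06], [-1.07, 1.41], [-3.16, 2.05], [-2.99, -0.16], [-3.1, 3.1]. Speed limits (rad/s): [2.79, 2.79, 3.14, 3.14, 3.14, 3.14].

INTERFACE

Orientations are given as a unit quaternion [x, y, z, w].
In Python, from bench import arm gives the robot as it stands.
- The arm moves only by the tool send_rows, never from a script. Its argument "targets" is a list of rows, each an object of numbers: "gripper": the gripper command: -1 is fully open, 1 is shut, values between are in proportion; "x", "y", "z": the shift along the tool's x, y, z in cm; "ax", "ay", "az": the turn, a rotation vector about the tool's x, y, z in degrees. A call has 1 to 5 rows; each row shifts and turns the commanded pose from where the row before left it, along the tool's axes as they then stand; what a row does not reach is not made up. A row lasts 1/12 s, in which the tool goes at most 41.7 mm and 7.16 degrees, less where a joint would pass 70% of its speed; a pose out of reach is approached as far as the arm can. A call is refused whole if a number of a shift passes 4.17 or a number of a turn 7.16, either way. A call with a gripper value outside its range is refused whole. The fingers move at their own pace and stop on an object; the grip force is fixed at half the most. Time passes only in rows, so rows that do not move let the fingers close. It gives the time, the measured TCP pose, the force, the opening and the grip force at its end, in the units of the state.
- arm.read_state(): the state, without advancing time (a new reading comes with each control period).
- arm.get_image(name): name is "side" or "top"; returns (picture, depth): 480x640x3 uint8, red, green, blue; 480x640 float32, mm along the optical axis (not along the pixel's ray), 0 where there is no reading.
- arm.camera_model(name): a dict with "fx", "fy", "cx", "cy" (pixels), "cam_to_world" (4x4, takes a point from camera to world coordinates). Camera axes: x right, y down, z forward; pixel columns grow to the right and rows downward; lengths in mm; the calibration is good to about 2 mm. A picture is of the moment at which its call begins. camera_model takes no time and is no camera call.
- arm.job_done(): hands the job in; it is judged then, once.
Trained networks look in the newest picture that a camera, given by its name, has taken for a name from the list of things; names that differ only in an ending like _2 or _b are one class to them, and where a whole thing is asked for, a point or a joint stands for the part that bears it (a point fixed in the world has none). Each returns a list of dicts, best first, with "score" (0 to 1); they miss things now and then, are a little off and sometimes report something else, mostly with a low value. They report only what shows in the picture. A call takes as long as a camera call.
- arm.boxes_of(camera, thing): "rect" ([left, top, width, height] in pixels, round what is visible of it).
The state is a dict: "clock": time; "joints": joint angles; "joint_vel": joint speeds; "joint_efforts": joint torques, N m; "position": TCP position; "ee_rot": TCP orientation; "contact_force": force on the tool from outside, world axes, zero at the start; "wrist_torque": the same for the moment, N m; "gripper_width": finger opening in mm; "grasp_force": force on a finger pad.
Only numpy, scipy, OpenCV 4.12 (cv2) and the standard library are available. Lean on these libraries where they do the work, as an engineer would, in place of code of your own. Each camera call takes 0.05 s, during which the arm holds its last target. There are 200 camera calls.

TASK

Change the test fixture over: first roll its black thumbwheel by the edge until the digit 6 stands centred in the little window, then press the orange paddle fully down so that the knockout rod pushes the brass contact block up out of the blue nest. Finally take the block out and lay it flat, pins up, on the floor of the yellow bin, leaving the wheel on 6.

Things in the scene. Friction and masses are not known exactly. Their poses are not given: they have to be found in the camera images.
- fixture: test fixture, fixed, on 4 mm feet: aluminium base 136 x 176 x 8 mm, a grey thumbwheel housing on its left (x -56..56, y 5..77, flat top at z 80) and a blue nest on its right (x 0..60, y -80..-20, flat top at z 62). Origin under the middle of the base, 4 mm above the bench; +x to its back (away from the robot), +y to its left. May stand turned by up to 0.3 rad.
- wheel (a joint): angle of the thumbwheel, rad. Digit n stands centred in the window at n x 0.628, so 6 is at 3.770. The value grows and the digits count up when the wheel's top moves to fixture +x (away from the robot). Stops just below 0 and just above 9; starts anywhere between 3 and 5. No detents; friction (about 1 N at the rim) keeps it where it is left.
- wheel_crown (a point): highest point of the thumbwheel, a black disc 12 mm thick, 96 mm across its 24 rounded ribs, standing 18 mm out of a slot (86 x 17 mm) in the housing's top; the point is 48 mm straight above the wheel's level axis (parallel to fixture y) and mid-thickness; it does not turn with the wheel. Fixture frame (0, 35, 98) mm. Pinch the disc across its faces or push its ribs.
- window (a point): centre of the digit window, 15 x 15 mm, black bezel, red index mark on its left, in the housing's top 20 mm to the left (+y) of the wheel; fixture frame (0, 55, 80) mm. Black digits 0 to 9 on an ivory drum that turns with the wheel; feet towards the robot.
- paddle (a point): pressing point on top of the orange ejector paddle (52 x 34 mm, in front of the nest), 18 mm behind its front edge; at rest fixture frame (-58, -50, 54) mm. Moves with the paddle, about 11 mm down over its travel.
- ejector (a joint): angle of the paddle's lever, rad: 0 at rest, 0.22 fully down (stop). Pivot parallel to fixture y, 52 mm behind and 23 mm below the pressing point. Needs about 2 to 3 N to move and stays where it is left. Lifts the knockout rod and the block on it 36 mm per rad: 8 mm when fully down.
- nest (a point): centre of the nest's pocket, at the level of the nest's top, 66 mm above the bench; fixture frame (30, -50, 62) mm. The pocket is 20 mm (fixture x) by 28 mm (fixture y) and 11 mm deep with a knockout rod in its floor.
- contact_block: brass-coloured block 18 x 26 x 11 mm (x, y, z), about 0.05 kg, with five thin 4 mm pins on top (they cannot be held). Origin at the centre of its underside, z up on the pins' side. At first its brass top is flush with the nest's top; ejected it stands about 8 mm proud on the rod, guided by the last 3 mm of the pocket. Axes along the fixture's.
- bin: low yellow bin, fixed, on the bench left of a tilted black tray of boards (150 mm high at most) that stands between it and the fixture; 115 x 146 mm over its rim, 25 mm high. Origin at the centre of its underside, x along the short side. Inside 104 (x) by 134 (y) mm, floor 3 mm above the bench. A small grey part (12 mm high) lies within x 15..45, y 25..65 mm; the rest is free.

How it is judged:
By the outcome, as a careful person would: the job done as asked, in the order asked, and still so for the second after the job is handed in, with the robot touching nothing.
It also fails if it takes over 72 s, if anything falls off the work surface, if the arm or the gripper's body presses on something with over 40 N, if the wrist force passes 120 N, or if a joint passes its speed limit or range.

## Working session

There is one attempt and no reset: what is moved stays moved. The work goes in short steps, Python scripts to look and compute and a tool call to move; the robot and the scene stay as the last step left them, time stands still between calls to the robot, and variables do not carry over. Pictures are saved under pics/ and viewed, at most 13 in all, crops included, and the job is handed in when it is done.

Besides the shell and the picture viewer there is one more tool, called after ">>>" as a command line: name --argument value ..., lists and objects as JSON in quotes. send_rows: Moves the arm, as the interface text tells. Its arguments: {"type":"object","properties":{"targets":{"type":"array"}},"required":["targets"]}

```bash
mkdir -p pics; ls; cat > h.py <<'E'
import numpy as np, cv2
from bench import arm
def grab(n):
    im,d=arm.get_image(n); np.savez('last_'+n,im=im,d=d); return im,d
def save(im,f): cv2.imwrite('pics/'+f,im[:,:,::-1])
def cloud(n,d):
    m=arm.camera_model(n); v,u=np.mgrid[0:480,0:640]
    p=np.stack([(u-m['cx'])/m['fx']*d,(v-m['cy'])/m['fy']*d,d,np.ones_like(d)],-1)@np.array(m['cam_to_world']).T
    return p[...,:3]
def proj(n,P):
    m=arm.camera_model(n); T=np.linalg.inv(np.array(m['cam_to_world']))
    q=np.c_[np.atleast_2d(P),np.ones(len(np.atleast_2d(P)))]@T.T
    return np.c_[q[:,0]/q[:,2]*m['fx']+m['cx'],q[:,1]/q[:,2]*m['fy']+m['cy']]
E
python3 - <<'E'
from h import *
np.set_printoptions(precision=1,suppress=True)
ims=[]
for n in('top','side'):
    im,d=grab(n); ims.append(im); P=cloud(n,d); m=arm.camera_model(n); print(n,m['fx'],np.array(m['cam_to_world']))
    for t in('fixture','wheel','wheel_crown','window','paddle','nest','contact_block','bin'):
        for b in arm.boxes_of(n,t)[:2]:
            r=b['rect']; u,v=int(r[0]+r[2]/2),int(r[1]+r[3]/2)
            print(t,round(b['score'],2),np.round(r),P[min(v,479),min(u,639)])
save(ims[0],'top0.png');save(ims[1],'side0.png')
s=arm.read_state();print(s)
E
```

```text
pics
top 450.2642571532584 [[  0.1  -1.    0.2 349.5]
 [ -1.   -0.1   0.    0.1]
 [  0.   -0.2  -1.  990.2]
 [  0.    0.    0.    1. ]]
fixture 0.77 [376. 213.  92.  76.] [ 534.5 -205.4   79.8]
wheel 0.75 [397. 231.  20.  37.] [ 534.3 -174.7   79.4]
wheel_crown 0.75 [374. 218.  90.  74.] [ 523.3 -199.3   81.2]
window 0.94 [374. 214.  92.  77.] [ 529.4 -200.8   82.9]
paddle 0.92 [438. 246.  23.  33.] [ 520.6 -270.2   55.3]
nest 0.92 [374. 215.  94.  77.] [ 527.7 -203.1   82. ]
bin 0.77 [158. 211.  68.  60.] [533.3 289.2   2.5]
bin 0.53 [439. 246.  24.  35.] [ 516.1 -271.9   57.1]
side 553.4477182596818 [[ -0.9  -0.2   0.3 197.3]
 [ -0.4   0.4  -0.8 920.7]
 [  0.   -0.9  -0.5 601.1]
 [  0.    0.    0.    1. ]]
fixture 0.88 [312. 186.  60.  54.] [ 515.  -145.1   69.9]
wheel 0.6 [325. 192.  33.   8.] [ 529.5 -178.4   97.4]
wheel 0.19 [311. 185.  64.  57.] [ 515.  -145.1   69.9]
wheel_crown 0.8 [310. 187.  62.  53.] [ 518.5 -141.5   70.8]
wheel_crown 0.67 [325. 191.  34.  12.] [ 529.  -177.6   92.9]
window 0.89 [315. 185.  55.  57.] [ 515.  -145.1   69.9]
paddle 0.52 [313. 185.  60.  55.] [ 513.3 -146.8   71.9]
paddle 0.46 [352. 195.  23.   6.] [ 487.4 -214.1   85.3]
nest 0.81 [309. 186.  66.  55.] [ 517. -144.   70.]
contact_block 0.26 [365. 191.  11.  13.] [ 486.4 -277.9   59.4]
bin 0.66 [198. 311. 102.  78.] [536.4 279.6   4.1]
{'clock': 0.9, 'joints': array([-1. ,  0.4,  0. , -0. , -1.2, -0.3]), 'joint_vel': array([-0., -0.,  0., -0., -0., -0.]), 'joint_efforts': array([  0. , -39.2,  18.9,   4.2,  -0. ,   0. ]), 'position': array([ 194.2, -594. ,  231.3]), 'ee_rot': array([-0.2,  1. , -0. ,  0. ]), 'contact_force': array([-0.3,  1.8, -0.2]), 'wrist_torque': array([ 0., -0.,  0.]), 'grasp_force': 0.0, 'gripper_width': 85.2917171982699}
```

```bash
python3 - <<'E'
from h import *
np.set_printoptions(precision=2,suppress=True)
z=np.load('last_top.npz'); im,d=z['im'],z['d']; P=cloud('top',d)
a=cv2.resize(im[200:300,360:480],(720,600),interpolation=cv2.INTER_CUBIC); save(a,'topc.png')
save(np.vstack([im[130:350,100:540],np.load('last_side.npz')['im'][160:400,150:590]]),'both.png')
reg=(P[...,0]>400)&(P[...,0]<680)&(P[...,1]<-90)&(P[...,1]>-360)
for n,lo,hi in(('housing',78,90),('nest',61,71),('base',8,17)):
    k=reg&(P[...,2]>lo)&(P[...,2]<hi); q=P[k]; 
    print(n,k.sum(),np.median(q,0),cv2.minAreaRect(q[:,:2].astype(np.float32)))
k=(P[...,1]>150)&(P[...,2]>18)&(P[...,2]<30)&(P[...,0]>400)&(P[...,0]<680); print('bin',k.sum(),cv2.minAreaRect(P[k][:,:2].astype(np.float32)),np.median(P[k][:,2]))
k=(P[...,1]>-150)&(P[...,1]<250)&(P[...,2]>40); print('tray',P[k].min(0),P[k].max(0))
E
```

```text
housing 1656 [ 529.58 -174.04   81.93] ((531.4646606445312, -177.2034912109375), (111.9161148071289, 73.29033660888672), 17.09598159790039)
nest 827 [ 583.46 -251.89   64.16] ((544.9578857421875, -217.36854553222656), (113.26194763183594, 164.52911376953125), 21.149478912353516)
base 968 [ 513.24 -232.32   10.23] ((569.4088745117188, -210.20553588867188), (189.70590209960938, 176.1617431640625), 17.704374313354492)
bin 1053 ((573.5385131835938, 460.3360595703125), (554.1504516601562, 203.9000701904297), 88.06439208984375) 23.09818054743448
tray [ 100.64 -149.97   40.02] [1070.19  249.95  990.24]
```

View pics/both.png

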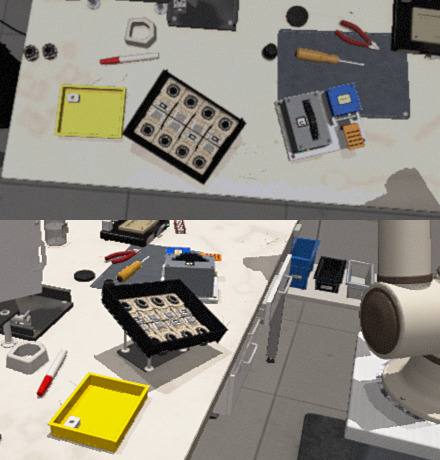

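View pics/topc.png

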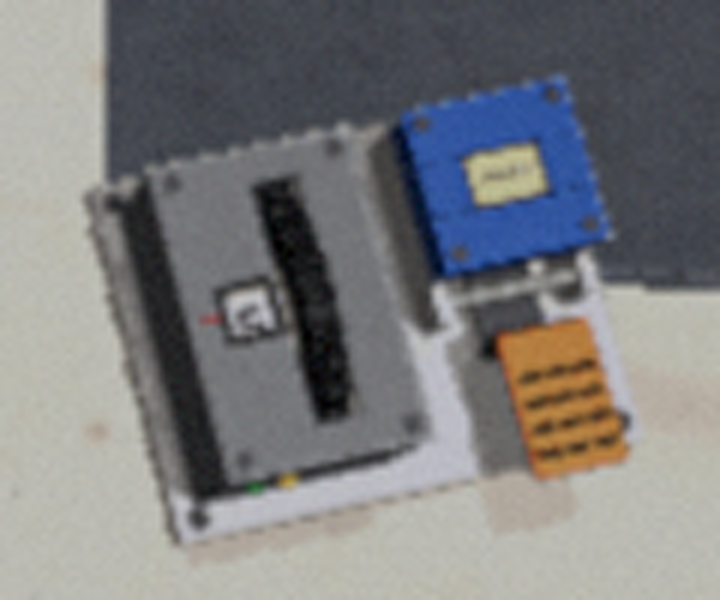

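```bash
cat >> h.py <<'E'
def avg(n,k=8):
    A=[arm.get_image(n) for _ in range(k)]
    return np.mean([a[0] for a in A],0), np.median([a[1] for a in A],0)
def ray(n,uv,z):
    m=arm.camera_model(n);T=np.array(m['cam_to_world']); uv=np.atleast_2d(uv)
    r=np.c_[(uv[:,0]-m['cx'])/m['fx'],(uv[:,1]-m['cy'])/m['fy'],np.ones(len(uv))]@T[:3,:3].T
    return T[:3,3]+r*((z-T[2,3])/r[:,2])[:,None]
def f2w(p,pose):
    x,y,a=pose; p=np.atleast_2d(p).astype(float); c,s=np.cos(a),np.sin(a)
    return np.c_[x+c*p[:,0]-s*p[:,1],y+s*p[:,0]+c*p[:,1],p[:,2]+4]
def rect(im,n,pose,cx,cy,z,h,s):   # fixture-aligned view: up=+x, left=+y
    c=np.array([[cx+h,cy+h,z],[cx+h,cy-h,z],[cx-h,cy-h,z],[cx-h,cy+h,z]])
    H=cv2.getPerspectiveTransform(proj(n,f2w(c,pose)).astype(np.float32),np.float32([[0,0],[s,0],[s,s],[0,s]]))
    return cv2.warpPerspective(im.astype(np.float32),H,(s,s),flags=cv2.INTER_CUBIC).clip(0,255).astype(np.uint8)
E
python3 - <<'E'
from h import *
np.set_printoptions(precision=2,suppress=True)
im,d=avg('top'); si,sd=avg('side',6); np.savez('avg0',im=im,d=d,si=si)
P=cloud('top',d)
reg=(P[...,0]>400)&(P[...,0]<680)&(P[...,1]<-90)&(P[...,1]>-360)
r,g,b=[im[...,i] for i in range(3)]
def mar(mask,z):
    mask=mask.astype(np.uint8); n,l,st,c=cv2.connectedComponentsWithStats(mask); i=1+np.argmax(st[1:,4]); 
    cs,_=cv2.findContours((l==i).astype(np.uint8),cv2.RETR_EXTERNAL,cv2.CHAIN_APPROX_NONE)
    return st[i],cv2.minAreaRect(ray('top',cs[0][:,0],z)[:,:2].astype(np.float32))
print('blue',mar(reg&(b>r+50)&(b>110)&(P[...,2]>58),66))
print('hous',mar(reg&(P[...,2]>77)&(P[...,2]<92),84))
print('padl',mar(reg&(r>b+80)&(P[...,2]>45),58))
k=(P[...,1]>150)&(P[...,1]<400)&(r>b+60)&(g>b+60)&(P[...,0]>400)&(P[...,0]<680)
print('bin',mar(k,25))
E
```

```text
blue (array([427, 213,  34,  33, 625], dtype=int32), ((586.509765625, -255.10882568359375), (59.509979248046875, 59.023529052734375), 17.01551055908203))
hous (array([ 384,  221,   48,   60, 1715], dtype=int32), ((530.8455200195312, -176.47914123535156), (112.0820541381836, 72.82127380371094), 17.022138595581055))
padl (array([443, 253,  21,  26, 294], dtype=int32), ((510.56756591796875, -278.0702819824219), (49.66537857055664, 32.2957649230957), 17.65097999572754))
bin (array([ 155,  214,   71,   54, 3087], dtype=int32), ((527.64794921875, 286.2829895019531), (114.12487030029297, 145.06637573242188), 1.765488862991333))
```

```bash
echo "POSE=(543.0,-215.9,0.297)" >> h.py; python3 - <<'E'
from h import *
np.set_printoptions(precision=2,suppress=True)
z=np.load('avg0.npz')
a=rect(z['im'],'top',POSE,0,48,80,30,400); b=rect(z['si'],'side',POSE,0,48,80,30,400)
for i in (a,b): 
    c=lambda x,y:(int((48+30-y)/60*400),int((30-x)/60*400))
    cv2.rectangle(i,c(7.5,62.5),c(-7.5,47.5),(0,255,0),1)
save(np.hstack([a,b]),'win0.png')
# side cam: project crown, corners
print(proj('side',f2w([[0,35,98],[0,55,80],[-56,5,80],[-56,77,80],[56,77,80],[56,5,80]],POSE)))
s=z['si'][170:250,300:400]; save(cv2.resize(s.astype(np.uint8),(750,600),interpolation=cv2.INTER_CUBIC),'sidec.png')
E
```

```text
[[340.27 192.24]
 [339.74 203.18]
 [364.31 195.31]
 [364.97 208.49]
 [314.24 206.16]
 [316.07 193.14]]
```

View pics/win0.png

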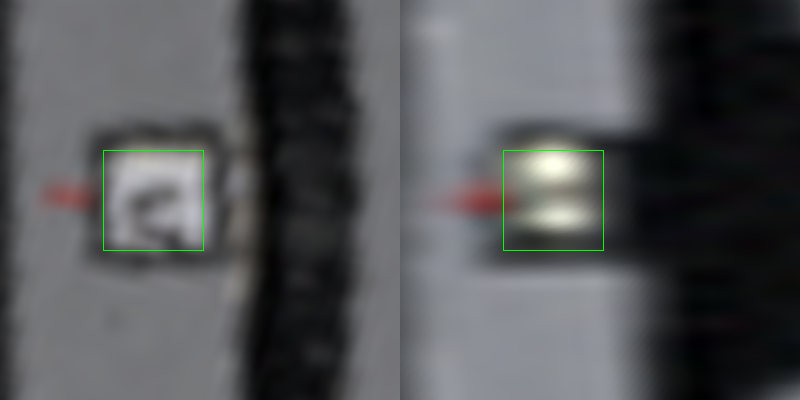

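View pics/sidec.png

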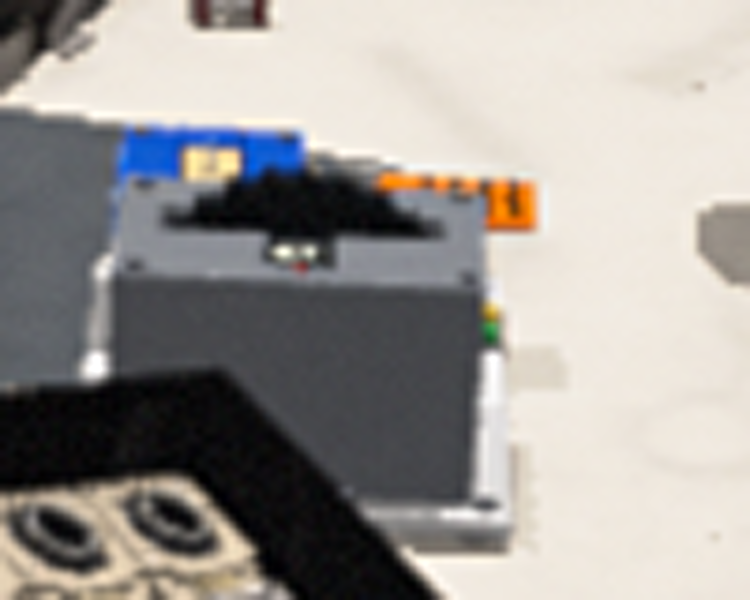

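```bash
cat >> h.py <<'E'
from scipy.spatial.transform import Rotation as R
np.set_printoptions(precision=2,suppress=True)
def tool_R(yaw,tilt):  # tool y=+fy, z down, tilt about fy (top toward +fx = positive)
    return R.from_euler('z',yaw)*R.from_euler('y',tilt)*R.from_matrix(np.array([[-1,0,0],[0,1,0],[0,0,-1.]]).T)
def delta(p,Rt):
    s=arm.read_state(); Rc=R.from_quat(s['ee_rot'])
    rv=np.degrees((Rc.inv()*Rt).as_rotvec()); dw=np.array(p)-s['position']
    print('clock',s['clock'],'pos',s['position'],'F',s['contact_force'],'w',s['gripper_width'])
    print('rotvec deg',rv,' shift cm: in current axes',Rc.inv().apply(dw)/10,' after turning',Rt.inv().apply(dw)/10)
def wheelpose(th,r):
    p=f2w([[r*np.sin(th),35,50+r*np.cos(th)]],POSE)[0]; return p,tool_R(POSE[2],th)
E
python3 - <<'E'
from h import *
p,Rt=wheelpose(-0.37,39+50); print(p); delta(p,Rt)
E
```

```text
[ 501.98 -191.85  136.98]
clock 1.6 pos [ 194.1  -594.07  231.31] F [ 0.27 -0.44  0.1 ] w 85.70658515142834
rotvec deg [  0.2  -21.2    1.06]  shift cm: in current axes [-41.76  28.67   9.43]  after turning [-35.01  29.45  23.7 ]
```

>>> send_rows --targets '[{"x": -3.2, "y": 2.2, "gripper": 0}, {"x": -3.2, "y": 2.2, "gripper": 0}, {"x": -3.2, "y": 2.2, "gripper": 0}, {"x": -3.2, "y": 2.2, "gripper": 0}, {"x": -3.2, "y": 2.2, "gripper": 0}]'

```text
$.targets[0]: bad value
```

>>> send_rows --targets '[{"x": -3.2, "y": 2.2, "gripper": 0}, {"x": -3.2, "y": 2.2, "gripper": 0}, {"x": -3.2, "y": 2.2, "gripper": 0}, {"x": -3.2, "y": 2.2, "gripper": 0}, {"x": -3.2, "y": 2.2, "gripper": 0}]'

```text
$.targets[0]: bad value
```

>>> send_rows --targets '[{"x": -3.2, "y": 2.2, "ay": -5.3, "gripper": 0}, {"x": -3.2, "y": 2.2, "ay": -5.3, "gripper": 0}, {"x": -3.2, "y": 2.2, "ay": -5.3, "gripper": 0}, {"ay": -5.3, "az": 1, "gripper": 0}, {"gripper": 0}]'

```text
$.targets[0]: bad value
```

```bash
python3 - <<'E'
from h import *
p,Rt=wheelpose(-0.37,39+30); print(p); delta(p,Rt)
E
```

```text
[ 508.9  -189.73  118.33]
clock 1.6 pos [ 194.1  -594.07  231.31] F [ 0.27 -0.44  0.1 ] w 85.70658515142834
rotvec deg [  0.2  -21.2    1.06]  shift cm: in current axes [-42.48  28.66  11.3 ]  after turning [-35.01  29.45  25.7 ]
```

>>> send_rows --targets '[{"x": -3.2, "y": 2.2, "z": 0, "ax": 0, "ay": 0, "az": 0, "gripper": 0}, {"x": -3.2, "y": 2.2, "z": 0, "ax": 0, "ay": 0, "az": 0, "gripper": 0}, {"x": -3.2, "y": 2.2, "z": 0, "ax": 0, "ay": 0, "az": 0, "gripper": 0}, {"x": -3.2, "y": 2.2, "z": 0, "ax": 0, "ay": 0, "az": 0, "gripper": 0}, {"x": -3.2, "y": 2.2, "z": 0, "ax": 0, "ay": 0, "az": 0, "gripper": 0}]'

```text
clock: 2.02
position: [312.7, -438.4, 231.5]
ee_rot: [-0.157, 0.988, -0.0, 0.0]
contact_force: [1.2, 0.3, 0.5]
gripper_width: 42.8
grasp_force: 0.0
```

>>> send_rows --targets '[{"x": -3.2, "y": 2.2, "z": 0, "ax": 0, "ay": 0, "az": 0, "gripper": 0}, {"x": -3.2, "y": 2.2, "z": 0, "ax": 0, "ay": 0, "az": 0, "gripper": 0}, {"x": -3.2, "y": 2.2, "z": 0, "ax": 0, "ay": 0, "az": 0, "gripper": 0}, {"x": -3.2, "y": 2.2, "z": 0, "ax": 0, "ay": 0, "az": 0, "gripper": 0}, {"x": -3.2, "y": 2.2, "z": 0, "ax": 0, "ay": 0, "az": 0, "gripper": 0}]'

```text
clock: 2.43
position: [430.8, -283.9, 231.7]
ee_rot: [-0.157, 0.988, -0.0, 0.0]
contact_force: [0.4, -0.5, -1.0]
gripper_width: 42.7
grasp_force: 0.0
```

>>> send_rows --targets '[{"x": -3.2, "y": 2.2, "z": 0, "ax": 0, "ay": 0, "az": 1, "gripper": 0}, {"x": -3.2, "y": 2.2, "z": 0, "ax": 0, "ay": -5.3, "az": 0, "gripper": 0}, {"x": -3.2, "y": 2.2, "z": 0, "ax": 0, "ay": -5.3, "az": 0, "gripper": 0}, {"x": 0, "y": 0, "z": 0, "ax": 0, "ay": -5.3, "az": 0, "gripper": 0}, {"x": 0, "y": 0, "z": 0, "ax": 0, "ay": -5.3, "az": 0, "gripper": 0}]'

```text
clock: 2.85
position: [503.2, -191.8, 234.9]
ee_rot: [-0.148, 0.971, 0.027, 0.184]
contact_force: [-0.8, -0.1, -0.7]
gripper_width: 42.6
grasp_force: 0.0
```

```bash
python3 - <<'E'
from h import *
p,Rt=wheelpose(-0.37,39+30); print(p); delta(p,Rt)
E
```

```text
[ 508.9  -189.73  118.33]
clock 2.85 pos [ 503.23 -191.82  234.89] F [-0.77 -0.12 -0.73] w 42.566628554590686
rotvec deg [0.05 0.29 0.34]  shift cm: in current axes [ 3.71  0.05 11.07]  after turning [ 3.65  0.03 11.09]
```

>>> send_rows --targets '[{"x": 0.9, "y": 0, "z": 2.8, "ax": 0, "ay": 0.3, "az": 0.3, "gripper": 0}, {"x": 0.9, "y": 0, "z": 2.8, "ax": 0, "ay": 0, "az": 0, "gripper": 0}, {"x": 0.9, "y": 0, "z": 2.8, "ax": 0, "ay": 0, "az": 0, "gripper": 0}, {"x": 0.9, "y": 0, "z": 2.7, "ax": 0, "ay": 0, "az": 0, "gripper": 0}, {"x": 0, "y": 0, "z": 0, "ax": 0, "ay": 0, "az": 0, "gripper": 0}]'

```text
clock: 3.27
position: [504.0, -190.9, 112.2]
ee_rot: [-0.142, 0.974, 0.03, 0.174]
contact_force: [-0.3, -0.3, -0.9]
gripper_width: 42.5
grasp_force: 0.0
```

```bash
python3 - <<'E'
from h import *
p,Rt=wheelpose(-0.37,39); print(p); delta(p,Rt)
a,_=avg('top',2);b,_=avg('side',2)
c=lambda i,r,k:cv2.resize(i[r[0]:r[1],r[2]:r[3]].astype(np.uint8),(k*(r[3]-r[2]),k*(r[1]-r[0])),interpolation=cv2.INTER_CUBIC)
save(np.hstack([c(a,(190,290,370,470),4),c(b,(130,230,290,390),4)]),'approach.png')
E
```

```text
[ 519.27 -186.56   90.36]
clock 3.2667 pos [ 504.   -190.87  112.16] F [-0.34 -0.26 -0.88] w 42.526346973468456
rotvec deg [ 0.36 -0.83 -0.44]  shift cm: in current axes [-0.73 -0.05  2.6 ]  after turning [-0.69 -0.03  2.61]
```

View pics/approach.png

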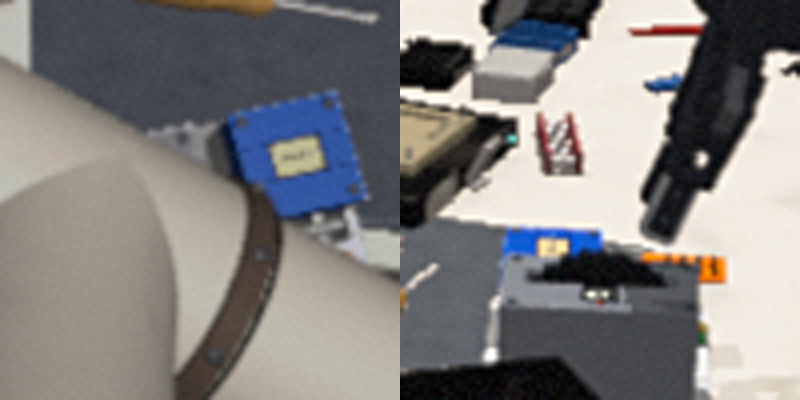

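>>> send_rows --targets '[{"x": -0.4, "y": 0, "z": 0, "ax": 0.2, "ay": -0.7, "az": -0.2, "gripper": 0.2}, {"x": -0.3, "y": 0, "z": 0, "ax": 0, "ay": 0, "az": 0, "gripper": 0.2}, {"x": 0, "y": 0, "z": 0, "ax": 0, "ay": 0, "az": 0, "gripper": 0.2}]'

```text
clock: 3.72
position: [515.0, -190.2, 122.1]
ee_rot: [-0.145, 0.971, 0.026, 0.187]
contact_force: [-0.5, 0.9, -1.0]
gripper_width: 34.1
grasp_force: 0.0
```

```bash
python3 - <<'E'
from h import *
p,Rt=wheelpose(-0.37,39); print(p); delta(p,Rt)
E
```

```text
[ 519.27 -186.56   90.36]
clock 3.7167 pos [ 515.01 -190.16  122.13] F [-0.52  0.86 -0.99] w 34.11289144786389
rotvec deg [-0.27  0.58  0.03]  shift cm: in current axes [0.7  0.23 3.14]  after turning [0.67 0.22 3.15]
```

>>> send_rows --targets '[{"x": 0.6, "y": 0.1, "z": 0, "ax": 0, "ay": 0.5, "az": 0, "gripper": 0.2}, {"x": 0, "y": 0, "z": 0, "ax": 0, "ay": 0, "az": 0, "gripper": 0.2}, {"x": 0, "y": 0, "z": 0, "ax": 0, "ay": 0, "az": 0, "gripper": 0.2}]'

```text
clock: 3.97
position: [507.6, -190.7, 118.0]
ee_rot: [-0.145, 0.972, 0.026, 0.181]
contact_force: [-0.3, -0.2, -0.1]
gripper_width: 34.3
grasp_force: 0.0
```

```bash
python3 - <<'E'
from h import *
p,Rt=wheelpose(-0.37,39); print(p); delta(p,Rt)
print(arm.read_state()['joint_vel'])
E
```

```text
[ 519.27 -186.56   90.36]
clock 3.9667 pos [ 507.63 -190.68  118.02] F [-0.34 -0.25 -0.07] w 34.32293146764126
rotvec deg [-0.16 -0.12 -0.03]  shift cm: in current axes [-0.16  0.06  3.02]  after turning [-0.15  0.05  3.03]
[-0.    0.01  0.01  0.    0.01 -0.  ]
```

>>> send_rows --targets '[{"x": -0.1, "y": 0.1, "z": 1.5, "ax": 0, "ay": 0, "az": 0, "gripper": 0.2}, {"x": 0, "y": 0, "z": 1.5, "ax": 0, "ay": 0, "az": 0, "gripper": 0.2}, {"x": 0, "y": 0, "z": 0, "ax": 0, "ay": 0, "az": 0, "gripper": 0.2}, {"x": 0, "y": 0, "z": 0, "ax": 0, "ay": 0, "az": 0, "gripper": 0.2}]'

```text
clock: 4.3
position: [518.7, -186.4, 89.8]
ee_rot: [-0.145, 0.973, 0.026, 0.18]
contact_force: [0.3, 0.2, 0.3]
gripper_width: 34.6
grasp_force: 0.0
```

```bash
python3 - <<'E'
from h import *
p,Rt=wheelpose(-0.37,39); print(p); delta(p,Rt)
E
```

```text
[ 519.27 -186.56   90.36]
clock 4.3 pos [ 518.68 -186.4    89.79] F [0.31 0.2  0.28] w 34.56876770577536
rotvec deg [-0.13 -0.2  -0.03]  shift cm: in current axes [-0.07 -0.03 -0.03]  after turning [-0.07 -0.03 -0.03]
```

>>> send_rows --targets '[{"x": 0, "y": 0, "z": 0, "ax": 0, "ay": 0, "az": 0, "gripper": 1}, {"x": 0, "y": 0, "z": 0, "ax": 0, "ay": 0, "az": 0, "gripper": 1}, {"x": 0, "y": 0, "z": 0, "ax": 0, "ay": 0, "az": 0, "gripper": 1}, {"x": 0, "y": 0, "z": 0, "ax": 0, "ay": 0, "az": 0, "gripper": 1}, {"x": 0, "y": 0, "z": 0, "ax": 0, "ay": 0, "az": 0, "gripper": 1}]'

```text
clock: 4.72
position: [520.2, -188.0, 91.8]
ee_rot: [-0.145, 0.972, 0.024, 0.183]
contact_force: [1.6, -5.5, -2.8]
gripper_width: 9.5
grasp_force: 59.9
```

```bash
python3 - <<'E'
from h import *
p,Rt=wheelpose(-0.37,39); print(p); delta(p,Rt)
E
```

```text
[ 519.27 -186.56   90.36]
clock 4.7167 pos [ 520.21 -188.03   91.79] F [ 1.63 -5.49 -2.85] w 9.463412693135417
rotvec deg [-0.39  0.07  0.02]  shift cm: in current axes [0.1  0.17 0.12]  after turning [0.1  0.17 0.12]
```

>>> send_rows --targets '[{"x": -0.41, "y": 0, "z": 0.02, "ax": 0, "ay": 6, "az": 0, "gripper": 1}, {"x": -0.41, "y": 0, "z": 0.02, "ax": 0, "ay": 6, "az": 0, "gripper": 1}, {"x": -0.41, "y": 0, "z": 0.02, "ax": 0, "ay": 6, "az": 0, "gripper": 1}, {"x": 0, "y": 0, "z": 0, "ax": 0, "ay": 0, "az": 0, "gripper": 1}]'

```text
clock: 5.05
position: [533.2, -183.9, 94.5]
ee_rot: [-0.149, 0.988, 0.0, 0.025]
contact_force: [-1.3, -9.7, 5.8]
gripper_width: 9.4
grasp_force: 61.4
```

```bash
python3 - <<'E'
from h import *
p,Rt=wheelpose(-0.056,39); print(p); delta(p,Rt)
E
```

```text
[ 530.67 -183.07   92.94]
clock 5.05 pos [ 533.16 -183.95   94.49] F [-1.3  -9.67  5.83] w 9.435860318244904
rotvec deg [-0.4  -0.36  0.19]  shift cm: in current axes [0.22 0.16 0.14]  after turning [0.22 0.16 0.14]
```

Small forces; continue the stroke.

>>> send_rows --targets '[{"x": -0.41, "y": 0, "z": 0.02, "ax": 0, "ay": 6, "az": 0, "gripper": 1}, {"x": -0.41, "y": 0, "z": 0.02, "ax": 0, "ay": 6, "az": 0, "gripper": 1}, {"x": -0.41, "y": 0, "z": 0.02, "ax": 0, "ay": 6, "az": 0, "gripper": 1}, {"x": -0.41, "y": 0, "z": 0.02, "ax": 0, "ay": 6, "az": 0, "gripper": 1}, {"x": 0, "y": 0, "z": 0, "ax": 0, "ay": 0, "az": 0, "gripper": 1}]'

```text
clock: 5.47
position: [549.1, -179.2, 91.5]
ee_rot: [-0.146, 0.972, -0.031, -0.181]
contact_force: [-0.2, -5.9, 8.7]
gripper_width: 9.4
grasp_force: 61.6
```

>>> send_rows --targets '[{"x": 0, "y": 0, "z": 0, "ax": 0, "ay": 0, "az": 0, "gripper": 1}, {"x": 0, "y": 0, "z": 0, "ax": 0, "ay": 0, "az": 0, "gripper": 1}]'

```text
clock: 5.63
position: [547.8, -179.6, 92.0]
ee_rot: [-0.145, 0.973, -0.029, -0.177]
contact_force: [2.8, -4.9, 2.3]
gripper_width: 10.0
grasp_force: 61.0
```

```bash
python3 - <<'E'
from h import *
p,Rt=wheelpose(0.363,39); print(p); delta(p,Rt)
E
```

```text
[ 546.   -178.38   90.46]
clock 5.6333 pos [ 547.75 -179.59   92.05] F [ 2.78 -4.92  2.27] w 10.044596833882744
rotvec deg [-0.31  0.1  -0.12]  shift cm: in current axes [0.07 0.17 0.19]  after turning [0.07 0.17 0.2 ]
```

>>> send_rows --targets '[{"x": 0, "y": 0, "z": 0, "ax": 0, "ay": 0, "az": 0, "gripper": 0.2}, {"x": 0, "y": 0, "z": 0, "ax": 0, "ay": 0, "az": 0, "gripper": 0.2}, {"x": 0, "y": 0, "z": -2, "ax": 0, "ay": 0, "az": 0, "gripper": 0.2}, {"x": 0, "y": 0, "z": -4, "ax": 0, "ay": 0, "az": 0, "gripper": 0.2}, {"x": 1, "y": -3, "z": -2, "ax": 0, "ay": -7, "az": 0, "gripper": 0.2}]'

```text
clock: 6.05
position: [577.3, -196.9, 168.8]
ee_rot: [-0.15, 0.981, -0.02, -0.119]
contact_force: [2.2, -1.7, -0.1]
gripper_width: 34.1
grasp_force: 0.0
```

>>> send_rows --targets '[{"x": 2, "y": -3.5, "z": 0, "ax": 0, "ay": -7, "az": 0, "gripper": 1}, {"x": 2, "y": -3.5, "z": 0, "ax": 0, "ay": -6.8, "az": 0, "gripper": 1}, {"x": 2, "y": -3, "z": 0, "ax": 0, "ay": 0, "az": 0, "gripper": 1}, {"x": 0, "y": 0, "z": 0, "ax": 0, "ay": 0, "az": 0, "gripper": 1}, {"x": 0, "y": 0, "z": 0, "ax": 0, "ay": 0, "az": 0, "gripper": 1}]'

```text
clock: 6.47
position: [543.8, -315.8, 177.1]
ee_rot: [-0.145, 0.989, -0.001, -0.0]
contact_force: [0.4, -0.2, 0.3]
gripper_width: 0.1
grasp_force: 0.0
```

```bash
python3 - <<'E'
from h import *
a,_=avg('top',8);b,_=avg('side',4);np.savez('avg1',im=a,si=b)
z=np.load('avg0.npz')
f=lambda i,n:rect(i,n,POSE,0,54.4,80,11,260)
c=cv2.resize(b[150:230,290:390].astype(np.uint8),(260,208))
o=np.vstack([np.hstack([f(z['im'],'top'),f(a,'top')]),np.hstack([f(z['si'],'side'),f(b,'side')])])
save(o,'win1.png'); p=f2w([[-58,-50,54]],POSE)[0]; print(p); delta(p,tool_R(POSE[2],0))
E
```

```text
[ 502.17 -280.68   58.  ]
clock 7.0667 pos [ 545.64 -313.67  176.38] F [-0.48 -0.35 -0.97] w -0.013870663324999446
rotvec deg [-0.15 -0.1  -0.05]  shift cm: in current axes [ 3.17  4.45 11.83]  after turning [ 3.19  4.43 11.84]
```

View pics/win1.png

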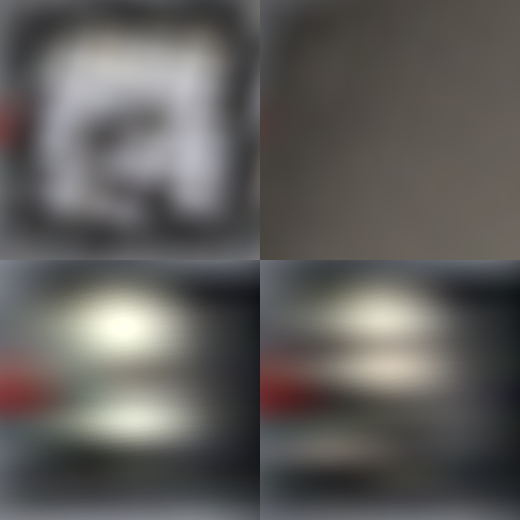

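>>> send_rows --targets '[{"x": 2, "y": -3.5, "z": 0, "ax": 0, "ay": 0, "az": 0, "gripper": 1}, {"x": 2, "y": -3.5, "z": 0, "ax": 0, "ay": 0, "az": 0, "gripper": 1}, {"x": 2, "y": -3.5, "z": 0, "ax": 0, "ay": 0, "az": 0, "gripper": 1}, {"x": 2, "y": -3.5, "z": 0, "ax": 0, "ay": 0, "az": 0, "gripper": 1}, {"x": 0, "y": 0, "z": 0, "ax": 0, "ay": 0, "az": 0, "gripper": 1}]'

```text
clock: 7.48
position: [507.3, -477.2, 176.1]
ee_rot: [-0.144, 0.99, -0.002, -0.001]
contact_force: [-0.4, 0.7, 0.0]
gripper_width: -0.1
grasp_force: 0.0
```

```bash
python3 - <<'E'
from h import *
a,_=avg('top',10);np.savez('avg1',im=a)
z=np.load('avg0.npz')
f=lambda i,n:rect(i,n,POSE,0,54.4,80,11,400)
save(np.hstack([f(z['im'],'top'),f(a,'top')]),'win2.png')
E
```

```text
(no output)
```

View pics/win2.png

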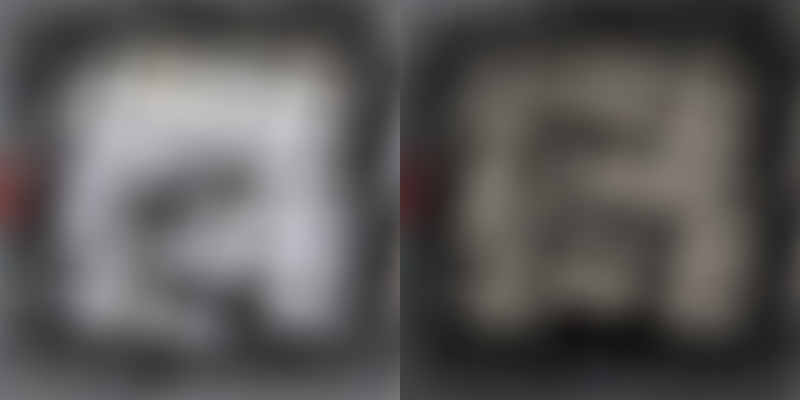

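```bash
cat > tm.py <<'E'
from h import *
S=20 # px/mm ; patch 12.5 mm square inside window
def patch(im):
    g=rect(im,'top',POSE,0,54.4,79,7.0,280).mean(2).astype(float)[20:260,20:260]; 
    return g
def tmpl(n,h,off,w,th,dx):
    R_=29.; C=np.full((int(2*9.1*S),280),1.,np.float32)  # one digit sector, 9.1mm half pitch
    I=np.full((600,600),255,np.uint8); s=10; t=str(n)
    (tw,thh),_=cv2.getTextSize(t,cv2.FONT_HERSHEY_SIMPLEX,s,1)
    cv2.putText(I,t,(300-tw//2,300+thh//2),cv2.FONT_HERSHEY_SIMPLEX,s,0,int(th*thh/h),cv2.LINE_AA)
    k=thh/h; u,v=np.meshgrid((np.arange(280)-140+.5)/S,(np.arange(280)-140+.5)/S)
    arc=R_*np.arcsin(np.clip(v/R_,-1,1))
    mx=((u-dx)*k*h/w*(tw/thh)*1.0+300).astype(np.float32); my=((arc-off)*k+300).astype(np.float32)
    o=cv2.remap(I,mx,my,cv2.INTER_LINEAR,borderValue=255).astype(float)
    return cv2.GaussianBlur(o,(0,0),0.9*S)[20:260,20:260]
def score(p,t):
    v,u=np.mgrid[-1:1:240j,-1:1:240j]; A=np.c_[np.ones(57600),u.ravel(),v.ravel(),t.ravel()]
    A=A[::37]; y=p.ravel()[::37]; A0=A[:,:3]
    r0=y-A0@np.linalg.lstsq(A0,y,rcond=None)[0]; c=np.linalg.lstsq(A,y,rcond=None)[0]; r=y-A@c
    return (1-(r@r)/(r0@r0))*np.sign(c[3])
def fit(p,ns=range(10)):
    out=[]
    for n in ns:
        out.append(max((score(p,tmpl(n,h,o,w,1.4,dx)),n,o,h,w,dx) for h in(8,9.5,11) for w in(5.5,7) for dx in(-.6,0,.6) for o in np.arange(-6,6.1,.4)))
    return sorted(out,reverse=True)
E
python3 - <<'E'
from tm import *
for f in('avg0','avg1'):
    p=patch(np.load(f+'.npz')['im'])
    for r in fit(p)[:5]: print(f,np.round(r,2))
E
```

```text
avg0 [0.54 6.   2.   8.   7.   0.  ]
avg0 [0.53 0.   2.4  8.   7.   0.6 ]
avg0 [ 0.52  9.    4.4  11.    7.    0.  ]
avg0 [0.5 8.  1.6 8.  7.  0. ]
avg0 [ 0.49  5.    5.2  11.    7.   -0.6 ]
avg1 [ 0.47  5.    2.   11.    7.    0.  ]
avg1 [ 0.42  6.    1.6  11.    7.    0.  ]
avg1 [ 0.39  8.    1.6  11.    7.    0.  ]
avg1 [ 0.38  9.    1.2  11.    7.    0.6 ]
avg1 [ 0.36  0.    1.2  11.    7.    0.  ]
```

```bash
python3 - <<'E'
from tm import *
p=[patch(np.load(f+'.npz')['im']) for f in('avg0','avg1')]
res=[]
for n in range(2,9):
    res.append(max((score(p[0],tmpl(n,h,o+3.05,w,th,dx))+score(p[1],tmpl(n+1,h,o,w,th,dx)),score(p[0],tmpl(n,h,o+3.05,w,th,dx)),n,o,h,w,th,dx) for h in(10,11,12) for w in(6,7,8) for th in(1.2,1.7) for dx in(-.4,0,.4) for o in np.arange(0,3.1,.3)))
for r in sorted(res,reverse=True): print(np.round(r,2))
E
```

```text
[ 1.02  0.55  5.    2.1  12.    8.    1.7   0.  ]
[ 0.86  0.42  8.    1.5  12.    8.    1.7   0.4 ]
[ 0.78  0.33  7.    1.5  11.    8.    1.7   0.  ]
[ 0.76  0.43  2.    2.1  12.    8.    1.7  -0.4 ]
[ 0.72  0.2   4.    1.8  12.    8.    1.7  -0.4 ]
[ 0.67  0.52  6.    2.1  12.    8.    1.7  -0.4 ]
[ 0.48  0.39  3.    2.4  12.    8.    1.7  -0.4 ]
```

```bash
sed -i 's/np.sin(th),35,50/np.sin(th),33.8,50/' h.py; python3 - <<'E'
from h import *
p,Rt=wheelpose(-0.03,39+35); print(p); delta(p,Rt)
E
```

```text
[ 530.99 -184.23  127.97]
clock 7.9833 pos [ 510.19 -470.35  177.34] F [0.01 0.25 0.68] w 0.20628132286099685
rotvec deg [-0.17 -1.8  -0.  ]  shift cm: in current axes [-10.37  26.77   4.84]  after turning [-10.21  26.75   5.25]
```

>>> send_rows --targets '[{"x": -1.3, "y": 3.35, "z": 0, "ax": 0, "ay": 0, "az": 0, "gripper": 0.2}, {"x": -1.3, "y": 3.35, "z": 0, "ax": 0, "ay": 0, "az": 0, "gripper": 0.2}, {"x": -1.3, "y": 3.35, "z": 0, "ax": 0, "ay": 0, "az": 0, "gripper": 0.2}, {"x": -1.3, "y": 3.35, "z": 0, "ax": 0, "ay": 0, "az": 0, "gripper": 0.2}, {"x": -1.3, "y": 3.35, "z": 0, "ax": 0, "ay": 0, "az": 0, "gripper": 0.2}]'

```text
clock: 8.4
position: [523.0, -290.2, 176.7]
ee_rot: [-0.147, 0.989, -0.002, -0.0]
contact_force: [0.6, 0.8, -0.5]
gripper_width: 34.4
grasp_force: 0.0
```

>>> send_rows --targets '[{"x": -1.3, "y": 3.35, "z": 0, "ax": 0, "ay": 0, "az": 0, "gripper": 0.2}, {"x": -1.3, "y": 3.35, "z": 0, "ax": 0, "ay": 0, "az": 0, "gripper": 0.2}, {"x": -1.2, "y": 3.3, "z": 2, "ax": 0, "ay": -1.8, "az": 0, "gripper": 0.2}, {"x": 0, "y": 0, "z": 2.8, "ax": 0, "ay": 0, "az": 0, "gripper": 0.2}, {"x": 0, "y": 0, "z": 0, "ax": 0, "ay": 0, "az": 0, "gripper": 0.2}]'

```text
clock: 8.82
position: [527.9, -182.4, 124.2]
ee_rot: [-0.148, 0.989, 0.003, 0.011]
contact_force: [-0.8, 0.1, -1.5]
gripper_width: 34.5
grasp_force: 0.0
```

>>> send_rows --targets '[{"x": 0, "y": 0, "z": 0, "ax": 0, "ay": 0, "az": 0, "gripper": 0.2}, {"x": 0, "y": 0, "z": 0, "ax": 0, "ay": 0, "az": 0, "gripper": 0.2}, {"x": 0, "y": 0, "z": 0, "ax": 0, "ay": 0, "az": 0, "gripper": 0.2}]'

```text
clock: 9.07
position: [532.2, -186.3, 129.7]
ee_rot: [-0.147, 0.989, 0.0, 0.016]
contact_force: [-0.2, 0.5, 0.2]
gripper_width: 34.0
grasp_force: 0.0
```

```bash
python3 - <<'E'
from h import *
p,Rt=wheelpose(-0.03,38); print(p); delta(p,Rt)
E
```

```text
[ 532.02 -183.91   91.98]
clock 9.0667 pos [ 532.23 -186.26  129.68] F [-0.17  0.49  0.16] w 34.04457133350968
rotvec deg [-0.25  0.12 -0.13]  shift cm: in current axes [0.07 0.25 3.77]  after turning [0.06 0.23 3.77]
```

>>> send_rows --targets '[{"x": 0, "y": 0.15, "z": 1.9, "ax": 0, "ay": 0, "az": 0, "gripper": 0.2}, {"x": 0, "y": 0, "z": 1.85, "ax": 0, "ay": 0, "az": 0, "gripper": 0.2}, {"x": 0, "y": 0, "z": 0, "ax": 0, "ay": 0, "az": 0, "gripper": 0.2}, {"x": 0, "y": 0, "z": 0, "ax": 0, "ay": 0, "az": 0, "gripper": 0.2}, {"x": 0, "y": 0, "z": 0, "ax": 0, "ay": 0, "az": 0, "gripper": 1}]'

```text
clock: 9.48
position: [532.7, -184.4, 92.0]
ee_rot: [-0.147, 0.989, 0.0, 0.016]
contact_force: [-0.6, 0.4, -0.7]
gripper_width: 23.3
grasp_force: 0.0
```

>>> send_rows --targets '[{"x": 0, "y": 0, "z": 0, "ax": 0, "ay": 0, "az": 0, "gripper": 1}, {"x": 0, "y": 0, "z": 0, "ax": 0, "ay": 0, "az": 0, "gripper": 1}, {"x": 0, "y": 0, "z": 0, "ax": 0, "ay": 0, "az": 0, "gripper": 1}, {"x": 0, "y": 0, "z": 0, "ax": 0, "ay": 0, "az": 0, "gripper": 1}, {"x": -0.13, "y": 0, "z": 0, "ax": 0, "ay": 2, "az": 0, "gripper": 1}]'

```text
clock: 9.9
position: [533.8, -184.0, 92.5]
ee_rot: [-0.147, 0.989, -0.002, -0.0]
contact_force: [1.6, -0.7, 3.6]
gripper_width: 9.9
grasp_force: 60.3
```

>>> send_rows --targets '[{"x": -0.1, "y": 0, "z": 0, "ax": 0, "ay": 1.5, "az": 0, "gripper": 1}, {"x": 0, "y": 0, "z": 0, "ax": 0, "ay": 0, "az": 0, "gripper": 1}, {"x": 0, "y": 0, "z": 0, "ax": 0, "ay": 0, "az": 0, "gripper": 1}, {"x": 0, "y": 0, "z": 0, "ax": 0, "ay": 0, "az": 0, "gripper": 1}]'

```text
clock: 10.23
position: [535.4, -183.5, 92.4]
ee_rot: [-0.148, 0.989, -0.005, -0.014]
contact_force: [0.4, -2.2, 5.5]
gripper_width: 9.8
grasp_force: 60.7
```

>>> send_rows --targets '[{"x": 0, "y": 0, "z": 0, "ax": 0, "ay": 0, "az": 0, "gripper": 0.2}, {"x": 0, "y": 0, "z": 0, "ax": 0, "ay": 0, "az": 0, "gripper": 0.2}, {"x": 0, "y": 0, "z": -2, "ax": 0, "ay": 0, "az": 0, "gripper": 0.2}, {"x": 0, "y": 0, "z": -4, "ax": 0, "ay": 0, "az": 0, "gripper": 0.2}, {"x": 1, "y": -3.8, "z": 0, "ax": 0, "ay": -1.7, "az": 0, "gripper": 1}]'

```text
clock: 10.65
position: [542.3, -218.3, 157.5]
ee_rot: [-0.152, 0.988, -0.004, 0.005]
contact_force: [1.7, -0.8, 1.3]
gripper_width: 23.9
grasp_force: 0.0
```

>>> send_rows --targets '[{"x": 1, "y": -3.9, "z": 0, "ax": 0, "ay": 0, "az": 0, "gripper": 1}, {"x": 1, "y": -3.9, "z": 0, "ax": 0, "ay": 0, "az": 0, "gripper": 1}, {"x": 1, "y": -3.9, "z": 0, "ax": 0, "ay": 0, "az": 0, "gripper": 1}, {"x": 1, "y": -3.9, "z": 0, "ax": 0, "ay": 0, "az": 0, "gripper": 1}, {"x": 1, "y": -3.9, "z": 0, "ax": 0, "ay": 0, "az": 0, "gripper": 1}]'

```text
clock: 11.07
position: [545.7, -423.8, 151.0]
ee_rot: [-0.147, 0.989, -0.001, -0.001]
contact_force: [1.4, 0.1, 0.1]
gripper_width: -0.0
grasp_force: 0.0
```

>>> send_rows --targets '[{"x": 2, "y": -3.5, "z": 0, "ax": 0, "ay": 0, "az": 0, "gripper": 1}, {"x": 3, "y": -2.5, "z": 0, "ax": 0, "ay": 0, "az": 0, "gripper": 1}, {"x": 3, "y": -2.5, "z": 0, "ax": 0, "ay": 0, "az": 0, "gripper": 1}, {"x": 3, "y": -2.5, "z": 0, "ax": 0, "ay": 0, "az": 0, "gripper": 1}]'

```text
clock: 11.4
position: [471.8, -560.7, 150.8]
ee_rot: [-0.147, 0.989, -0.0, -0.001]
contact_force: [1.3, 0.2, 0.6]
gripper_width: 0.3
grasp_force: 0.0
```

```bash
python3 - <<'E'
from tm import *
a,_=avg('top',10);np.savez('avg2',im=a)
f=lambda i:rect(i,'top',POSE,0,54.4,80,11,400)
i=f(a).astype(float); i*=235/np.percentile(i,98); save(np.hstack([f(np.load('avg1.npz')['im']),i.clip(0,255).astype(np.uint8)]),'win3.png')
p=patch(a)
for n in(5,6,8): print(max((score(p,tmpl(n,h,o,w,1.7,dx)),n,o,h,w,dx) for h in(10,11,12) for w in(6,7,8) for dx in(-.4,0,.4) for o in np.arange(-3,4,.2)))
g=rect(a,'top',POSE,0,54.4,80,14,560).mean(2); print('bezel cols',np.round(g[:,180:380].mean(1)[::10])); print(arm.read_state()['clock'])
E
```

```text
(np.float64(0.6395167944120868), 5, np.float64(0.8000000000000034), 12, 8, 0)
(np.float64(0.6649576068762657), 6, np.float64(-0.1999999999999975), 12, 8, 0)
(np.float64(0.5839177077787165), 8, np.float64(-0.1999999999999975), 11, 8, 0)
bezel cols [113. 111. 107. 102.  95.  86.  76.  68.  62.  60.  63.  68.  75.  83.
  91.  99. 105. 111. 116. 122. 128. 133. 135. 132. 127. 120. 113. 107.
 105. 105. 107. 110. 114. 118. 119. 118. 114. 110. 109. 109. 109. 105.
  98.  88.  77.  69.  67.  71.  79.  89.  99. 107. 114. 117. 119. 119.]
11.9
```

View pics/win3.png

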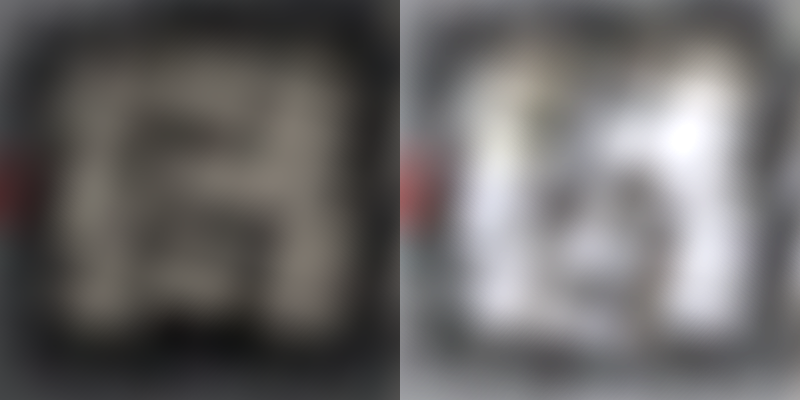

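```bash
python3 - <<'E'
from h import *
p=f2w([[-58,-50,54+25]],POSE)[0]; print(p); delta(p,tool_R(POSE[2],0))
E
```

```text
[ 502.17 -280.68   83.  ]
clock 11.9 pos [ 474.02 -558.65  152.3 ] F [ 0.22 -0.09 -0.68] w -0.2011953161040881
rotvec deg [-0.15 -0.09  0.03]  shift cm: in current axes [-10.85  25.77   6.85]  after turning [-10.83  25.76   6.93]
```

>>> send_rows --targets '[{"x": -1.5, "y": 3.7, "z": 0, "ax": 0, "ay": 0, "az": 0, "gripper": 1}, {"x": -1.5, "y": 3.7, "z": 0, "ax": 0, "ay": 0, "az": 0, "gripper": 1}, {"x": -1.5, "y": 3.7, "z": 0, "ax": 0, "ay": 0, "az": 0, "gripper": 1}, {"x": -1.5, "y": 3.7, "z": 0, "ax": 0, "ay": 0, "az": 0, "gripper": 1}, {"x": -1.5, "y": 3.7, "z": 0, "ax": 0, "ay": 0, "az": 0, "gripper": 1}]'

```text
clock: 12.32
position: [491.1, -358.5, 151.8]
ee_rot: [-0.148, 0.989, -0.002, -0.0]
contact_force: [0.5, 0.9, -0.6]
gripper_width: 0.3
grasp_force: 0.0
```

>>> send_rows --targets '[{"x": -1.7, "y": 3.7, "z": 0, "ax": 0, "ay": 0, "az": 0, "gripper": 1}, {"x": -1.7, "y": 3.6, "z": 2, "ax": 0, "ay": 0, "az": 0, "gripper": 1}, {"x": 0, "y": 0, "z": 3, "ax": 0, "ay": 0, "az": 0, "gripper": 1}, {"x": 0, "y": 0, "z": 1.9, "ax": 0, "ay": 0, "az": 0, "gripper": 1}, {"x": 0, "y": 0, "z": 0, "ax": 0, "ay": 0, "az": 0, "gripper": 1}]'

```text
clock: 12.73
position: [499.4, -281.3, 80.0]
ee_rot: [-0.148, 0.989, 0.001, -0.004]
contact_force: [-0.1, -0.2, -0.6]
gripper_width: 0.2
grasp_force: 0.0
```

>>> send_rows --targets '[{"x": 0, "y": 0, "z": 0, "ax": 0, "ay": 0, "az": 0, "gripper": 1}, {"x": 0, "y": 0, "z": 0, "ax": 0, "ay": 0, "az": 0, "gripper": 1}, {"x": 0, "y": 0, "z": 0, "ax": 0, "ay": 0, "az": 0, "gripper": 1}]'

```text
clock: 12.98
position: [502.8, -284.7, 85.3]
ee_rot: [-0.147, 0.989, -0.002, 0.001]
contact_force: [-0.3, -0.4, -0.5]
gripper_width: 0.4
grasp_force: 0.0
```

```bash
python3 - <<'E'
from h import *
p=f2w([[-58,-50,54]],POSE)[0]; print(p); delta(p,tool_R(POSE[2],0))
E
```

```text
[ 502.17 -280.68   58.  ]
clock 12.9833 pos [ 502.84 -284.72   85.29] F [-0.34 -0.38 -0.48] w 0.43585650933103165
rotvec deg [-0.27  0.06 -0.09]  shift cm: in current axes [-0.05  0.42  2.73]  after turning [-0.05  0.41  2.73]
```

>>> send_rows --targets '[{"x": 0, "y": 0.3, "z": 1.4, "ax": 0, "ay": 0, "az": 0, "gripper": 1}, {"x": 0, "y": 0, "z": 1.0, "ax": 0, "ay": 0, "az": 0, "gripper": 1}, {"x": 0, "y": 0, "z": 0.5, "ax": 0, "ay": 0, "az": 0, "gripper": 1}, {"x": 0, "y": 0, "z": 0.3, "ax": 0, "ay": 0, "az": 0, "gripper": 1}]'

```text
clock: 13.32
position: [498.8, -282.1, 51.8]
ee_rot: [-0.147, 0.989, -0.001, -0.003]
contact_force: [-7.0, -3.4, 7.4]
gripper_width: 0.3
grasp_force: 3.9
```

>>> send_rows --targets '[{"x": 0.1, "y": 0, "z": 0.3, "ax": 0, "ay": 0, "az": 0, "gripper": 1}, {"x": 0.1, "y": 0, "z": 0.3, "ax": 0, "ay": 0, "az": 0, "gripper": 1}, {"x": 0, "y": 0, "z": 0, "ax": 0, "ay": 0, "az": 0, "gripper": 1}]'

```text
clock: 13.57
position: [497.4, -282.7, 46.9]
ee_rot: [-0.147, 0.989, -0.001, -0.002]
contact_force: [-4.8, -1.2, 7.5]
gripper_width: -0.3
grasp_force: 4.5
```

>>> send_rows --targets '[{"x": 0, "y": 0, "z": 0.3, "ax": 0, "ay": 0, "az": 0, "gripper": 1}, {"x": 0, "y": 0, "z": 0, "ax": 0, "ay": 0, "az": 0, "gripper": 1}, {"x": 0, "y": 0, "z": 0, "ax": 0, "ay": 0, "az": 0, "gripper": 1}]'

```text
clock: 13.82
position: [497.4, -282.9, 46.3]
ee_rot: [-0.148, 0.989, -0.002, -0.002]
contact_force: [-9.7, 2.4, 21.6]
gripper_width: 0.0
grasp_force: 11.3
```

>>> send_rows --targets '[{"x": 0, "y": 0, "z": 0.2, "ax": 0, "ay": 0, "az": 0, "gripper": 1}, {"x": 0, "y": 0, "z": 0, "ax": 0, "ay": 0, "az": 0, "gripper": 1}]'

```text
clock: 13.98
position: [497.4, -283.0, 45.9]
ee_rot: [-0.148, 0.989, -0.002, -0.002]
contact_force: [-12.2, 4.2, 30.4]
gripper_width: 0.3
grasp_force: 15.9
```

>>> send_rows --targets '[{"x": 0, "y": 0, "z": -2, "ax": 0, "ay": 0, "az": 0, "gripper": 1}, {"x": 0, "y": 0, "z": -4, "ax": 0, "ay": 0, "az": 0, "gripper": 1}, {"x": 0, "y": -2, "z": -3, "ax": 0, "ay": 0, "az": 0, "gripper": 0}, {"x": 1, "y": -4, "z": 0, "ax": 0, "ay": 0, "az": 0, "gripper": 0}, {"x": 1, "y": -4, "z": 0, "ax": 0, "ay": 0, "az": 0, "gripper": 0}]'

```text
clock: 14.4
position: [511.0, -384.4, 135.0]
ee_rot: [-0.149, 0.989, -0.004, 0.002]
contact_force: [1.6, 0.2, 0.2]
gripper_width: 35.6
grasp_force: 0.0
```

>>> send_rows --targets '[{"x": 1, "y": -4, "z": 0, "ax": 0, "ay": 0, "az": 0, "gripper": 0}, {"x": 1, "y": -4, "z": 0, "ax": 0, "ay": 0, "az": 0, "gripper": 0}, {"x": 1, "y": -4, "z": 0, "ax": 0, "ay": 0, "az": 0, "gripper": 0}, {"x": 1, "y": -4, "z": 0, "ax": 0, "ay": 0, "az": 0, "gripper": 0}, {"x": 0, "y": 0, "z": 0, "ax": 0, "ay": 0, "az": 0, "gripper": 0}]'

```text
clock: 14.82
position: [515.5, -555.1, 129.3]
ee_rot: [-0.144, 0.99, -0.002, -0.001]
contact_force: [0.6, 0.9, -0.3]
gripper_width: 42.8
grasp_force: 0.0
```

```bash
python3 - <<'E'
from h import *
a,d=avg('top',6);np.savez('avg3',im=a,d=d)
P=cloud('top',d); c=f2w([[30,-50,62]],POSE)[0]
dd=P[...,:2]-c[:2]; ca,sa=np.cos(POSE[2]),np.sin(POSE[2]); fx=dd[...,0]*ca+dd[...,1]*sa; fy=-dd[...,0]*sa+dd[...,1]*ca
k=(abs(fx)<32)&(abs(fy)<32); ring=k&(np.maximum(abs(fx),abs(fy))>18)
print('nest top',np.median(P[ring][:,2]),'block centre',np.median(P[(abs(fx)<6)&(abs(fy)<9)][:,2]))
r,g,b=a[...,0],a[...,1],a[...,2]
m=k&(r>b+20)&(np.maximum(abs(fx),abs(fy))<26); v,u=np.nonzero(m)
w=ray('top',np.c_[u,v],74); q=w[:,:2]-c[:2]; print(m.sum(),cv2.minAreaRect(w[:,:2].astype(np.float32)), 'offset fixture',np.median(q[:,0]*ca+q[:,1]*sa),np.median(-q[:,0]*sa+q[:,1]*ca))
p=f2w([[-58,-50,46]],POSE)[0]; x=(P[...,:2]-p[:2]); kk=np.linalg.norm(x,axis=-1)<8; print('paddle z',np.median(P[kk][:,2]))
np.savez('x',k=k)
f=rect(a,'top',POSE,-5,-15,66,85,560); save(f,'eject.png')
delta(f2w([[30,-50.8,62+45]],POSE)[0],tool_R(POSE[2],0))
E
```

```text
nest top 63.11467107929258 block centre 71.50533160258635
93 ((585.729736328125, -254.3690185546875), (16.91919708251953, 24.385726928710938), 18.654117584228516) offset fixture -0.5715685127774457 0.80929892763511
paddle z 46.29248411708602
clock 15.1167 pos [ 517.52 -546.67  132.01] F [ 0.78 -0.51 -0.55] w 42.393885852235094
rotvec deg [-0.16 -0.09 -0.01]  shift cm: in current axes [-15.12  25.81   2.01]  after turning [-15.12  25.8    2.1 ]
```

View pics/eject.png

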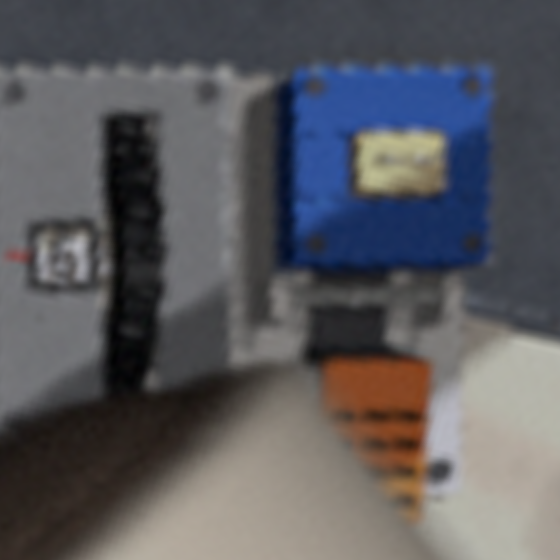

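>>> send_rows --targets '[{"x": -1.9, "y": 3.2, "z": 0, "ax": 0, "ay": 0, "az": 0, "gripper": 0}, {"x": -1.9, "y": 3.2, "z": 0, "ax": 0, "ay": 0, "az": 0, "gripper": 0}, {"x": -1.9, "y": 3.2, "z": 0, "ax": 0, "ay": 0, "az": 0, "gripper": 0}, {"x": -1.9, "y": 3.2, "z": 0, "ax": 0, "ay": 0, "az": 0, "gripper": 0}, {"x": -1.9, "y": 3.2, "z": 0, "ax": 0, "ay": 0, "az": 0, "gripper": 0}]'

```text
clock: 15.53
position: [561.8, -364.1, 131.9]
ee_rot: [-0.148, 0.989, -0.002, -0.0]
contact_force: [0.6, 0.0, -0.4]
gripper_width: 42.4
grasp_force: 0.0
```

>>> send_rows --targets '[{"x": -1.9, "y": 3.3, "z": 0, "ax": 0, "ay": 0, "az": 0, "gripper": 0}, {"x": -1.9, "y": 3.3, "z": 0, "ax": 0, "ay": 0, "az": 0, "gripper": 0}, {"x": -1.8, "y": 3.2, "z": 1, "ax": 0, "ay": 0, "az": 0, "gripper": 0}, {"x": 0, "y": 0, "z": 1, "ax": 0, "ay": 0, "az": 0, "gripper": 0}, {"x": 0, "y": 0, "z": 0, "ax": 0, "ay": 0, "az": 0, "gripper": 0}]'

```text
clock: 15.95
position: [585.8, -253.5, 109.5]
ee_rot: [-0.15, 0.989, -0.001, -0.002]
contact_force: [-0.7, -0.7, -0.9]
gripper_width: 43.0
grasp_force: 0.0
```

>>> send_rows --targets '[{"x": 0, "y": 0, "z": 0, "ax": 0, "ay": 0, "az": 0, "gripper": 0}, {"x": 0, "y": 0, "z": 0, "ax": 0, "ay": 0, "az": 0, "gripper": 0}, {"x": 0, "y": 0, "z": 0, "ax": 0, "ay": 0, "az": 0, "gripper": 0}, {"x": 0, "y": 0, "z": 0, "ax": 0, "ay": 0, "az": 0, "gripper": 0}]'

```text
clock: 16.28
position: [586.4, -258.3, 111.0]
ee_rot: [-0.146, 0.989, -0.002, -0.0]
contact_force: [-0.2, -1.1, 0.9]
gripper_width: 42.8
grasp_force: 0.0
```

```bash
python3 - <<'E'
from h import *
delta(f2w([[29.8,-50.3,63]],POSE)[0],tool_R(POSE[2],0))
E
python3 - <<'E'
from tm import *
p=patch(np.load('avg3.npz')['im'])
for n in(3,5,6,8): print(max((score(p,tmpl(n,h,o,w,th,dx)),n,o,h,w,dx) for th in(1.2,1.7) for h in(10,11,12) for w in(6,7,8) for dx in(-.4,0,.4) for o in np.arange(-2,2.1,.2)))
E
```

```text
clock 16.2833 pos [ 586.43 -258.33  110.97] F [-0.19 -1.13  0.92] w 42.821670989150476
rotvec deg [-0.19 -0.05 -0.18]  shift cm: in current axes [-0.07  0.31  4.4 ]  after turning [-0.07  0.3   4.4 ]
(np.float64(0.3117014872800684), 3, np.float64(0.7999999999999994), 12, 8, -0.4)
(np.float64(0.6360397048333353), 5, np.float64(0.7999999999999994), 12, 8, 0)
(np.float64(0.6629134489855754), 6, np.float64(-0.2000000000000004), 12, 8, 0)
(np.float64(0.5801562855174123), 8, np.float64(-4.440892098500626e-16), 11, 8, 0)
```

>>> send_rows --targets '[{"x": -0.05, "y": 0.25, "z": 1.5, "ax": 0, "ay": 0, "az": 0, "gripper": 0}, {"x": 0, "y": 0, "z": 1.5, "ax": 0, "ay": 0, "az": 0, "gripper": 0}, {"x": 0, "y": 0, "z": 1.3, "ax": 0, "ay": 0, "az": 0, "gripper": 0}, {"x": 0, "y": 0, "z": 0, "ax": 0, "ay": 0, "az": 0, "gripper": 0}, {"x": 0, "y": 0, "z": 0, "ax": 0, "ay": 0, "az": 0, "gripper": 0}]'

```text
clock: 16.7
position: [585.9, -255.5, 67.3]
ee_rot: [-0.147, 0.989, -0.001, -0.001]
contact_force: [-0.6, -0.2, 0.3]
gripper_width: 42.8
grasp_force: 0.0
```

```bash
python3 - <<'E'
from h import *
delta(f2w([[29.8,-50.3,62.5]],POSE)[0],tool_R(POSE[2],0))
E
```

```text
clock 16.7 pos [ 585.94 -255.51   67.27] F [-0.57 -0.16  0.3 ] w 42.810530601039396
rotvec deg [-0.14 -0.15 -0.14]  shift cm: in current axes [-0.03  0.01  0.08]  after turning [-0.03  0.01  0.08]
```

>>> send_rows --targets '[{"x": 0, "y": 0, "z": 0.05, "ax": 0, "ay": 0, "az": 0, "gripper": 0.2}, {"x": 0, "y": 0, "z": 0, "ax": 0, "ay": 0, "az": 0, "gripper": 0.4}, {"x": 0, "y": 0, "z": 0, "ax": 0, "ay": 0, "az": 0, "gripper": 0.6}, {"x": 0, "y": 0, "z": 0, "ax": 0, "ay": 0, "az": 0, "gripper": 1}, {"x": 0, "y": 0, "z": 0, "ax": 0, "ay": 0, "az": 0, "gripper": 1}]'

```text
clock: 17.12
position: [586.9, -255.5, 68.1]
ee_rot: [-0.147, 0.989, -0.002, 0.0]
contact_force: [-0.5, -4.0, 3.1]
gripper_width: 23.3
grasp_force: 59.0
```

>>> send_rows --targets '[{"x": 0, "y": 0, "z": -0.3, "ax": 0, "ay": 0, "az": 0, "gripper": 1}, {"x": 0, "y": 0, "z": -0.5, "ax": 0, "ay": 0, "az": 0, "gripper": 1}, {"x": 0, "y": 0, "z": -1, "ax": 0, "ay": 0, "az": 0, "gripper": 1}, {"x": 0, "y": 0, "z": -2, "ax": 0, "ay": 0, "az": 0, "gripper": 1}, {"x": 0, "y": 0, "z": -3, "ax": 0, "ay": 0, "az": 0, "gripper": 1}]'

```text
clock: 17.53
position: [584.1, -253.2, 132.9]
ee_rot: [-0.147, 0.989, 0.001, -0.004]
contact_force: [0.7, -0.7, -0.6]
gripper_width: 23.7
grasp_force: 59.7
```

>>> send_rows --targets '[{"x": 0, "y": 0, "z": -4, "ax": 0, "ay": 0, "az": 0, "gripper": 1}, {"x": 0, "y": 0, "z": -4, "ax": 0, "ay": 0, "az": 0, "gripper": 1}, {"x": 0, "y": 0, "z": -4, "ax": 0, "ay": 0, "az": 0, "gripper": 1}, {"x": 0, "y": 0, "z": -1.5, "ax": 0, "ay": 0, "az": 0, "gripper": 1}]'

```text
clock: 17.87
position: [588.1, -254.4, 277.9]
ee_rot: [-0.148, 0.989, -0.004, 0.004]
contact_force: [1.0, -0.3, 0.5]
gripper_width: 23.5
grasp_force: 59.7
```

```bash
cat >> h.py <<'E'
BIN=(527.6,286.3,0.031)
E
python3 - <<'E'
from h import *
c,s=np.cos(BIN[2]),np.sin(BIN[2]); b=(-12,-15); p=[BIN[0]+c*b[0]-s*b[1],BIN[1]+s*b[0]+c*b[1],270]; print(p)
delta(p,tool_R(BIN[2],0)); print(arm.read_state()['grasp_force'])
im,d=grab('side'); print(arm.boxes_of('side','contact_block')[:2]); save(cv2.resize(im[90:240,250:450],(800,600)),'held.png')
P=cloud('side',d)
s=arm.read_state()['position']; k=(np.linalg.norm(P-s,axis=-1)<30)&(im[...,0]>im[...,2].astype(int)+25); print(k.sum(),P[k].min(0) if k.any() else '',P[k].max(0) if k.any() else '')
E
```

```text
[np.float64(516.0706910643329), np.float64(270.935266501955), 270]
clock 17.8667 pos [ 588.1  -254.37  277.94] F [ 1.03 -0.32  0.46] w 23.492352223806503
rotvec deg [-0.44  0.48 15.22]  shift cm: in current axes [-8.46 52.35  0.4 ]  after turning [ 5.57 52.73  0.79]
59.745272397994995
[{'rect': [366.6, 198.3, 9.2, 8.6], 'score': 0.53}]
13 [ 578.65 -245.83  272.67] [ 591.11 -236.42  275.68]
```

View pics/held.png

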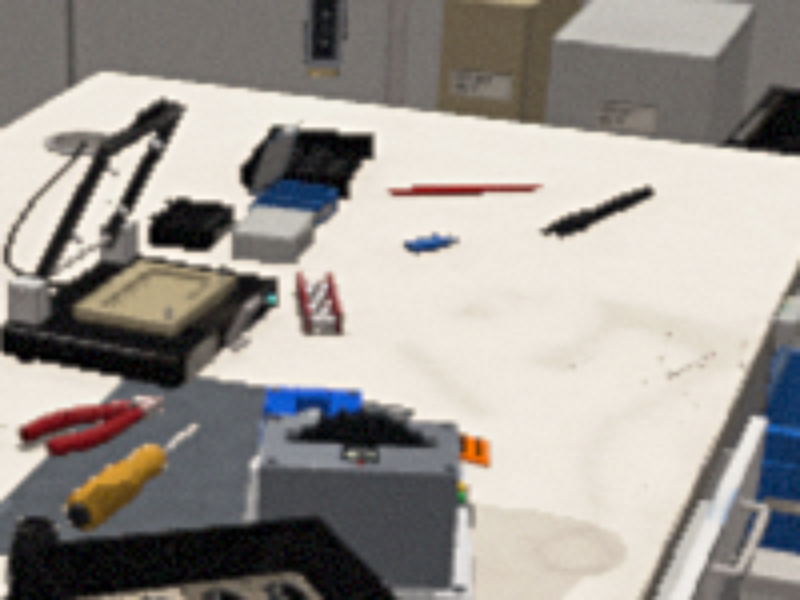

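>>> send_rows --targets '[{"x": 0, "y": 1, "z": 0, "ax": 0, "ay": 0, "az": 5.1, "gripper": 1}, {"x": 0, "y": 2, "z": 0, "ax": 0, "ay": 0, "az": 5.1, "gripper": 1}, {"x": 0, "y": 3, "z": 0, "ax": 0, "ay": 0, "az": 5.1, "gripper": 1}, {"x": 0.5, "y": 4, "z": 0, "ax": 0, "ay": 0, "az": 0, "gripper": 1}, {"x": 0.5, "y": 4, "z": 0, "ax": 0, "ay": 0, "az": 0, "gripper": 1}]'

```text
clock: 18.38
position: [561.9, -114.0, 267.6]
ee_rot: [-0.013, 1.0, -0.001, -0.002]
contact_force: [1.3, 1.2, -0.2]
gripper_width: 23.4
grasp_force: 59.7
```

>>> send_rows --targets '[{"x": 0.5, "y": 4, "z": 0, "ax": 0, "ay": 0, "az": 0, "gripper": 1}, {"x": 0.5, "y": 4, "z": 0, "ax": 0, "ay": 0, "az": 0, "gripper": 1}, {"x": 0.5, "y": 4, "z": 0, "ax": 0, "ay": 0, "az": 0, "gripper": 1}, {"x": 0.5, "y": 4, "z": 0, "ax": 0, "ay": 0, "az": 0, "gripper": 1}, {"x": 0.5, "y": 4, "z": 0, "ax": 0, "ay": 0, "az": 0, "gripper": 1}]'

```text
clock: 18.8
position: [530.9, 85.6, 267.6]
ee_rot: [-0.014, 1.0, -0.002, -0.002]
contact_force: [1.0, 0.1, -0.6]
gripper_width: 23.2
grasp_force: 59.7
```

>>> send_rows --targets '[{"x": 0.5, "y": 4, "z": 0, "ax": 0, "ay": 0, "az": 0, "gripper": 1}, {"x": 0.5, "y": 4, "z": 0, "ax": 0, "ay": 0, "az": 0, "gripper": 1}, {"x": 0.5, "y": 4, "z": 0, "ax": 0, "ay": 0, "az": 0, "gripper": 1}, {"x": 0.5, "y": 3, "z": 0, "ax": 0, "ay": 0, "az": 0, "gripper": 1}, {"x": 0, "y": 0, "z": 0, "ax": 0, "ay": 0, "az": 0, "gripper": 1}]'

```text
clock: 19.22
position: [506.6, 237.6, 266.6]
ee_rot: [-0.017, 1.0, -0.002, -0.002]
contact_force: [0.7, 0.2, -0.5]
gripper_width: 23.3
grasp_force: 59.8
```

>>> send_rows --targets '[{"x": 0, "y": 0, "z": 0, "ax": 0, "ay": 0, "az": 0, "gripper": 1}, {"x": 0, "y": 0, "z": 0, "ax": 0, "ay": 0, "az": 0, "gripper": 1}, {"x": 0, "y": 0, "z": 0, "ax": 0, "ay": 0, "az": 0, "gripper": 1}]'

```text
clock: 19.47
position: [508.3, 232.2, 267.9]
ee_rot: [-0.014, 1.0, -0.002, -0.001]
contact_force: [-0.2, -0.3, 0.0]
gripper_width: 23.3
grasp_force: 59.8
```

```bash
python3 - <<'E'
from h import *
delta([516,270.9,30],tool_R(BIN[2],0)); print(arm.read_state()['grasp_force'])
E
```

```text
clock 19.4667 pos [508.27 232.15 267.86] F [-0.17 -0.34  0.04] w 23.317617152811394
rotvec deg [-0.22 -0.15 -0.2 ]  shift cm: in current axes [-0.94  3.94 23.77]  after turning [-0.89  3.85 23.79]
59.75259840488434
```

>>> send_rows --targets '[{"x": -0.9, "y": 3.9, "z": 0, "ax": 0, "ay": 0, "az": 0, "gripper": 1}, {"x": 0, "y": 0, "z": 3.5, "ax": 0, "ay": 0, "az": 0, "gripper": 1}, {"x": 0, "y": 0, "z": 4, "ax": 0, "ay": 0, "az": 0, "gripper": 1}, {"x": 0, "y": 0, "z": 4, "ax": 0, "ay": 0, "az": 0, "gripper": 1}, {"x": 0, "y": 0, "z": 4, "ax": 0, "ay": 0, "az": 0, "gripper": 1}]'

```text
clock: 19.88
position: [516.6, 270.6, 112.2]
ee_rot: [-0.013, 1.0, -0.001, -0.0]
contact_force: [-0.3, 1.1, -0.2]
gripper_width: 23.3
grasp_force: 59.8
```

>>> send_rows --targets '[{"x": 0, "y": 0, "z": 4, "ax": 0, "ay": 0, "az": 0, "gripper": 1}, {"x": 0, "y": 0, "z": 2.5, "ax": 0, "ay": 0, "az": 0, "gripper": 1}, {"x": 0, "y": 0, "z": 1.5, "ax": 0, "ay": 0, "az": 0, "gripper": 1}, {"x": 0, "y": 0, "z": 0, "ax": 0, "ay": 0, "az": 0, "gripper": 1}, {"x": 0, "y": 0, "z": 0, "ax": 0, "ay": 0, "az": 0, "gripper": 1}]'

```text
clock: 20.3
position: [516.6, 270.4, 33.0]
ee_rot: [-0.013, 1.0, -0.002, -0.001]
contact_force: [-0.5, -0.1, -1.1]
gripper_width: 23.4
grasp_force: 59.7
```

```bash
python3 - <<'E'
from h import *
delta([516,270.9,9],tool_R(BIN[2],0)); print(arm.read_state()['grasp_force'])
E
```

```text
clock 20.3 pos [516.63 270.38  32.96] F [-0.47 -0.05 -1.07] w 23.409493109863
rotvec deg [-0.25 -0.12 -0.23]  shift cm: in current axes [0.06 0.06 2.4 ]  after turning [0.06 0.05 2.4 ]
59.74795639514923
```

>>> send_rows --targets '[{"x": 0, "y": 0, "z": 1.2, "ax": 0, "ay": 0, "az": 0, "gripper": 1}, {"x": 0, "y": 0, "z": 0.8, "ax": 0, "ay": 0, "az": 0, "gripper": 1}, {"x": 0, "y": 0, "z": 0.3, "ax": 0, "ay": 0, "az": 0, "gripper": 1}, {"x": 0, "y": 0, "z": 0, "ax": 0, "ay": 0, "az": 0, "gripper": 1}]'

```text
clock: 20.63
position: [516.4, 271.3, 10.6]
ee_rot: [-0.014, 1.0, -0.001, -0.0]
contact_force: [0.4, -0.1, -0.5]
gripper_width: 23.6
grasp_force: 59.8
```

>>> send_rows --targets '[{"x": 0, "y": 0, "z": 0.15, "ax": 0, "ay": 0, "az": 0, "gripper": 1}, {"x": 0, "y": 0, "z": 0, "ax": 0, "ay": 0, "az": 0, "gripper": 1}]'

```text
clock: 20.8
position: [516.7, 271.8, 9.5]
ee_rot: [-0.014, 1.0, -0.001, -0.0]
contact_force: [0.9, -0.4, -0.4]
gripper_width: 23.4
grasp_force: 59.8
```

>>> send_rows --targets '[{"x": 0, "y": 0, "z": 0.15, "ax": 0, "ay": 0, "az": 0, "gripper": 1}, {"x": 0, "y": 0, "z": 0, "ax": 0, "ay": 0, "az": 0, "gripper": 1}]'

```text
clock: 20.97
position: [516.8, 271.9, 8.8]
ee_rot: [-0.015, 1.0, -0.001, 0.0]
contact_force: [-1.4, -0.8, 5.0]
gripper_width: 23.1
grasp_force: 60.4
```

>>> send_rows --targets '[{"x": 0, "y": 0, "z": 0.1, "ax": 0, "ay": 0, "az": 0, "gripper": 1}, {"x": 0, "y": 0, "z": 0, "ax": 0, "ay": 0, "az": 0, "gripper": 1}]'

```text
clock: 21.13
position: [516.8, 271.9, 8.8]
ee_rot: [-0.015, 1.0, -0.001, 0.0]
contact_force: [-3.5, -1.6, 10.6]
gripper_width: 23.1
grasp_force: 61.0
```

>>> send_rows --targets '[{"x": 0, "y": 0, "z": 0, "ax": 0, "ay": 0, "az": 0, "gripper": 0}, {"x": 0, "y": 0, "z": 0, "ax": 0, "ay": 0, "az": 0, "gripper": 0}, {"x": 0, "y": 0, "z": 0, "ax": 0, "ay": 0, "az": 0, "gripper": 0}, {"x": 0, "y": 0, "z": -1.5, "ax": 0, "ay": 0, "az": 0, "gripper": 0}, {"x": 0, "y": 0, "z": -3.5, "ax": 0, "ay": 0, "az": 0, "gripper": 0}]'

```text
clock: 21.55
position: [513.5, 269.4, 52.1]
ee_rot: [-0.014, 1.0, -0.005, -0.005]
contact_force: [-0.6, 0.2, -0.3]
gripper_width: 42.6
grasp_force: 0.0
```

>>> send_rows --targets '[{"x": 0, "y": 0, "z": -4, "ax": 0, "ay": 0, "az": 0, "gripper": 0}, {"x": 0, "y": 0, "z": -4, "ax": 0, "ay": 0, "az": 0, "gripper": 0}, {"x": 0, "y": 0, "z": -4, "ax": 0, "ay": 0, "az": 0, "gripper": 0}, {"x": 3, "y": 2.5, "z": -1, "ax": 0, "ay": 0, "az": 0, "gripper": 0}, {"x": 3, "y": 2.5, "z": 0, "ax": 0, "ay": 0, "az": 0, "gripper": 0}]'

```text
clock: 21.97
position: [457.2, 321.7, 190.7]
ee_rot: [-0.012, 1.0, 0.002, 0.003]
contact_force: [0.3, -0.3, -1.0]
gripper_width: 43.0
grasp_force: 0.0
```

>>> send_rows --targets '[{"x": 3, "y": 2.5, "z": 0, "ax": 0, "ay": 0, "az": 0, "gripper": 0}, {"x": 3, "y": 2.5, "z": 0, "ax": 0, "ay": 0, "az": 0, "gripper": 0}, {"x": 2, "y": 3.5, "z": 0, "ax": 0, "ay": 0, "az": 0, "gripper": 0}, {"x": 0, "y": 4, "z": 0, "ax": 0, "ay": 0, "az": 0, "gripper": 0}, {"x": 0, "y": 4, "z": 0, "ax": 0, "ay": 0, "az": 0, "gripper": 0}]'

```text
clock: 22.38
position: [368.9, 484.5, 186.6]
ee_rot: [-0.015, 1.0, -0.001, -0.0]
contact_force: [0.6, -0.0, 1.7]
gripper_width: 43.0
grasp_force: 0.0
```

```bash
python3 - <<'E'
from h import *
a,d=avg('top',4); b,sd=avg('side',4)
c=lambda i,r,k:cv2.resize(i[r[0]:r[1],r[2]:r[3]].astype(np.uint8),(k*(r[3]-r[2]),k*(r[1]-r[0])),interpolation=cv2.INTER_CUBIC)
A=c(a,(190,290,140,240),4);B=c(b,(300,400,190,290),4)
W=cv2.resize(rect(a,'top',POSE,0,40,80,30,400),(400,200)); W=rect(a,'top',POSE,0,54,80,14,200);E_=rect(a,'top',POSE,0,0,66,90,200)
save(np.vstack([np.hstack([A,B]),np.hstack([W,E_,np.zeros((200,400,3),np.uint8)])]),'final.png')
for n,dep in(('top',d),('side',sd)):
    P=cloud(n,dep); k=(np.hypot(P[...,0]-516,P[...,1]-271.5)<22)&(P[...,2]>8); q=P[k]; print(n,k.sum(),np.percentile(q,[5,50,95],axis=0) if k.any() else '')
    print([ (np.round(x['rect']),round(x['score'],2)) for x in arm.boxes_of(n,'contact_block')])
s=arm.read_state(); print(s['clock'],s['position'])
E
```

```text
top 96 [[507.57 260.47  10.31]
 [515.41 271.93  12.1 ]
 [523.53 284.04  14.97]]
[(array([191., 247.,  12.,   6.]), 0.45)]
side 121 [[507.47 264.1    9.4 ]
 [516.24 279.16  13.91]
 [524.58 285.52  17.95]]
[(array([255., 337.,  10.,  21.]), 0.7)]
22.8833 [370.83 482.04 186.24]
```

View pics/final.png

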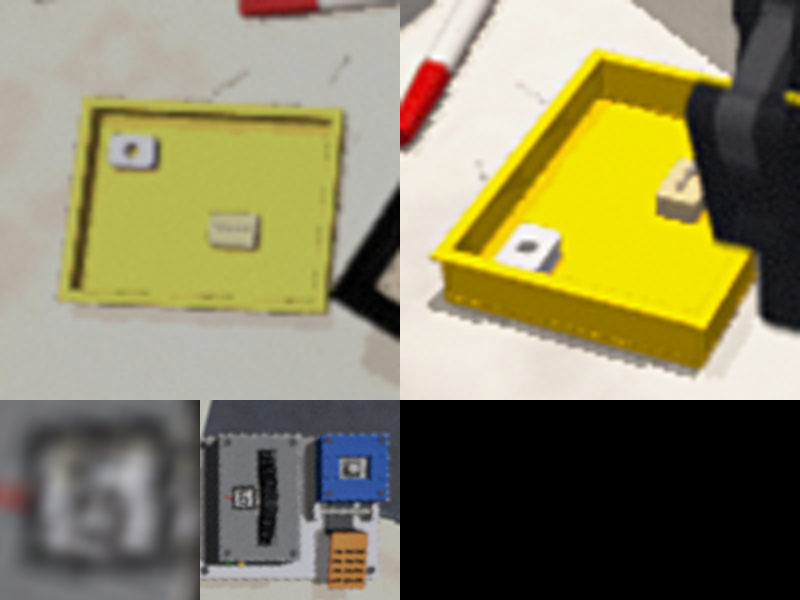

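The picture shows the block lying flat, pins up, in the bin at about (233, 230). The nest is empty, and the window still shows a centred 6.

```bash
python3 -c "
from bench import arm
print(arm.job_done())"
```

```text
the job is handed in; nothing more can be done
None
```

I handed the job in at about 23 s: the wheel is on 6, the paddle was pressed to its stop and ejected the block, and the block lies flat, pins up, on the yellow bin's floor (checked in the last pictures; no verdict came back).

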